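Make up two kits of plaster ornament casts

ROBOT

A 6-joint arm with a two-finger parallel gripper is mounted at the origin on the work surface. World frame = base frame: x ahead of the robot, y to its left, z up, the work surface at z = 0. Lengths are in m, angles in degrees, forces in N, time in s.
With the tool pointing down it reaches from about 0.35 to 0.725 m from the base axis. Payload 6 kg.
Tool frame: the origin (TCP) lies midway between the tips of the shut fingers; the grasp point (between the pads) lies 19 mm behind it; z points along the fingers, y is the line along which they close (so a half turn about z gives the same grasp; the last joint's range is limited). The gripper opens to 85 mm and grips with 20 to 120 N. Pads are 22 mm wide; open, the fingers measure 114 mm over their backs; the gripper's body (76 mm by 85 mm) begins 54 mm behind the grasp point. The pads swing forward as they close: fully open they stand 13 mm farther back than shut.
Start: joints at [91.14, 2.303, 4.859, 0, -92.561, -19.12], TCP at [0.185, 0.571, 0.231] pointing down, gripper open.
Joint ranges: [-146.85, 146.85], [-73.84, 115.35], [-62.03, 85.46], [-188.31, 113.3], [-161.28, -10.13], [-171.36, 171.36]. Speed limits (degrees/s): [147.25, 147.25, 172.46, 180, 180, 180].

INTERFACE

Orientations are given as [roll, pitch, yaw] about the fixed x, y, z axes, in that order (R = Rz(yaw) Ry(pitch) Rx(roll)).
In Python, from plant import arm, cams gives the robot as it stands.
- The arm moves only by the tool servo_tool, never from a script. Its arguments are lists of equal length, an entry for each row: "translation": the shift along the world's x, y, z normalised to -1 to 1, where 1 is 0.1 m, a list of three; "twist": the turn, a rotation vector about the world's x, y, z normalised to -1 to 1, where 1 is 2 rad, a list of three; "jaw": the gripper's target within -1 to 1 (fully open at 1, half-way at 0, shut at -1). In form: {"translation": [[x, y, z], ...], "twist": [[ax, ay, az], ...], "jaw": [jaw, ...]}. A call has 1 to 8 rows; each row is the pose to reach, as a shift and turn from the pose commanded when the call began; what a row does not reach only later rows make up. A row lasts 1/8 s, in which the tool goes at most 62.5 mm and 10.7 degrees, less where a joint would pass 70% of its speed; a pose out of reach is approached as far as the arm can. A call with a number of a shift or a turn outside -1 to 1 is refused whole. A call with a gripper value outside its range is refused whole. The fingers move at their own pace and stop on an object; "newtons" is the grip in N (left out, the last holds). Time passes only in rows, so rows that repeat a pose let the fingers close. It gives the time, the measured TCP pose, the force, the opening and the grip force at its end, in the units of the state.
- arm.state(): the state, without advancing time (a new reading comes with each control period).
- cams.grab_frame(name): name is "scene" or "top" or "wrist"; returns the picture (480x640x3 uint8, red, green, blue); there is no depth.
- cams.calibration(name): a dict with "fov_y" (degrees; the focal length in pixels is half the picture's height over the tangent of half this angle, whatever the lens; pixels are square), "cx", "cy" (the principal point, pixels), "origin" and "orientation" of the camera in the world. Camera axes: x right, y up, looking along -z (the intrinsics and any distortion apply to the point x, -y, -z); pixel columns grow to the right and rows downward; lengths in m; the calibration is good to about 2 mm. A picture is of the moment at which its call begins: read the wrist's pose just before it. calibration takes no time and is no camera call; for the wrist camera it gives the pose at the moment of the call.
- arm.hand_in(): hands the job in; it is judged then, once.
The state is a dict: "clock": time; "qpos": joint angles; "qd": joint speeds; "effort": joint torques, N m; "eef_pos": TCP position; "eef_rot": TCP orientation; "ft_force": force on the tool from outside, world axes, zero at the start; "torque": the same for the moment, N m; "gripper_width": finger opening in m; "gripper_force": force on a finger pad.
Only numpy, scipy, OpenCV 4.12 (cv2) and the standard library are available. Lean on these libraries where they do the work, as an engineer would, in place of code of your own. Each camera call takes 0.05 s, during which the arm holds its last target. There are 200 camera calls.

TASK

Make up the two kits of plaster casts. In the tray with three bays stand the thick column drum in the middle bay and the keystone and the ball finial in the outer bays, one in each, either way round; in the tray with two bays stand the pyramid-capped block in the larger bay and the slim column drum in the smaller. Plaster is brittle, so set each cast down upright on the tray floor, close to the middle of its bay, without dropping it, and leave the collar, the jar and the cup standing where they are.

Things in the scene. Friction and masses are not known exactly. Their poses are not given: they have to be found in the camera images.
- long_tray: Kit tray with three equal bays: a shallow plywood tray 296 x 100 mm with a 10 mm high, 5 mm thick rim and two 5 mm thick, 10 mm high dividers; fixed to the bench. Its x axis runs along its length. Origin: centre of its underside, on the bench. Floor 4 mm above the bench. The bays are each 92 x 90 mm inside, centred at x = -97, 0 and +97 mm, y = 0. It stands to the left or right of the stock.
- short_tray: Kit tray with two unequal bays: same make, 200 x 100 mm with one divider (rim and divider 10 mm high, 5 mm thick); fixed to the bench. Its x axis runs along its length. Origin: centre of its underside, on the bench. Floor 4 mm above the bench. The larger bay (110 x 90 mm inside) is centred at x = -40 mm, y = 0, the smaller bay (75 x 90 mm inside) at x = +57.5 mm, y = 0. It stands on the side of the stock opposite to the long tray.
- thick_drum_c (a point): Loose, standing upright on the bench among the others. Thick column drum: white plaster cylinder, reeded side, flat top, 54 mm diameter, 60 mm tall. Point: its centre, 30 mm above its foot; z up.
- slim_drum_c (a point): Loose, standing upright on the bench among the others. Slim column drum: white plaster cylinder, reeded side, flat top, 32 mm diameter, 60 mm tall. Point: its centre, 30 mm above its foot; z up.
- finial_c (a point): Loose, standing upright on the bench among the others. Ball finial: white plaster ball of 48 mm diameter on a 46 x 46 x 10 mm square foot, 60 mm tall in all. Point: on its axis half-way up, 30 mm above its foot; the ball's centre is 6 mm higher. z up.
- capped_block_c (a point): Loose, standing upright on the bench among the others. Pyramid-capped block: white plaster, 44 x 44 mm square with upright sides up to 42 mm above its foot, then a four-sided pyramid top to 62 mm. Point: on its axis 30 mm above its foot; z up, x and y square to its sides.
- keystone_c (a point): Loose, standing upright on the bench among the others. Arch keystone: white plaster wedge 60 mm tall and 32 mm thick, seen from above a 32 x 54 mm oblong. Thickness along its x (two upright parallel faces); along its y it widens from 38 mm at the foot to 54 mm at the top. Point: its centre, 30 mm above its foot; z up.
- collar_c (a point): Loose, standing upright on the bench among the others. Column collar, not part of any kit: white plaster ring, 56 mm outside diameter, 34 mm hole, 40 mm tall. Point: its centre, 20 mm above its foot.
- jar_c (a point): Loose, standing upright on the bench among the others. Bystander: amber glass jar with steel lid, 52 mm diameter, 66 mm tall. Point: its centre, 33 mm up.
- cup_c (a point): Loose, standing upright on the bench among the others. Bystander: empty dark rubber mixing cup, 60 mm diameter at the rim, 55 mm tall. Point: on its axis, 27.5 mm up.
Not all that is in view belongs to the job. What is shaped like the part that bears cup_c but blue is not meant.

How it is judged:
By the outcome, as a careful person would: the job done as asked, in the order asked, and still so for the second after the job is handed in, with the robot touching nothing.
It also fails if it takes over 136 s, if anything falls off the work surface, if the arm or the gripper's body presses on something with over 40 N, if the wrist force passes 120 N, or if a joint passes its speed limit or range.

## Working session

There is one attempt and no reset: what is moved stays moved. The work goes in short steps, Python scripts to look and compute and a tool call to move; the robot and the scene stay as the last step left them, time stands still between calls to the robot, and variables do not carry over. Pictures are saved under pics/ and viewed, at most 14 in all, crops included, and the job is handed in when it is done.

Besides the shell and the picture viewer there is one more tool, called as name(argument=value, ...), one argument or row to a line, values as JSON. servo_tool: Moves the arm, as the interface text tells. Its arguments: {"type":"object","properties":{"translation":{"type":"array"},"twist":{"type":"array"},"jaw":{"type":"array"},"newtons":{"type":"number"}},"required":["translation","twist","jaw"]}

```bash
ls; mkdir -p pics
python3 - <<'E'
from plant import arm,cams
import cv2
s=arm.state();print(s)
for n in ("top","scene"):
    print(n,cams.calibration(n))
    cv2.imwrite(f"pics/{n}0.png",cams.grab_frame(n)[:,:,::-1])
E
```

```text
pics
{'clock': 0.0, 'qpos': array([ 9.11377873e+01,  2.33742168e+00,  4.80113380e+00, -2.49464274e-02,
       -9.25598163e+01, -1.91189817e+01]), 'qd': array([-0.03450104,  0.08363679,  0.03902364, -0.02465402,  0.02752839,
        0.07538433]), 'effort': array([ 6.93491916e-05, -3.68203676e+01,  3.47417343e+01,  6.93225414e+00,
       -5.37519270e-03,  4.52732763e-06]), 'eef_pos': array([0.18505911, 0.57040912, 0.23028515]), 'eef_rot': array([ 1.79901034e+02, -7.92838153e-03, -1.79800944e+01]), 'ft_force': array([-0.18784849, -0.16412961, -0.44602031]), 'torque': array([-0.01069521, -0.01909121,  0.0177688 ]), 'gripper_force': 0.0, 'gripper_width': 0.08539307432052871}
top {'fov_y': 42.20253439608593, 'cx': 320.04436609696023, 'cy': 242.44204408691877, 'origin': array([0.34836625, 0.00234087, 1.1734985 ]), 'orientation': array([ 11.50371437,  -0.24153768, -87.20545234])}
scene {'fov_y': 50.12571592239533, 'cx': 311.20895133119893, 'cy': 239.84873691462928, 'origin': array([1.08947739, 0.51513754, 0.60815435]), 'orientation': array([ 53.2009751 ,   0.49650537, 134.5727097 ])}
```

View pics/top0.png

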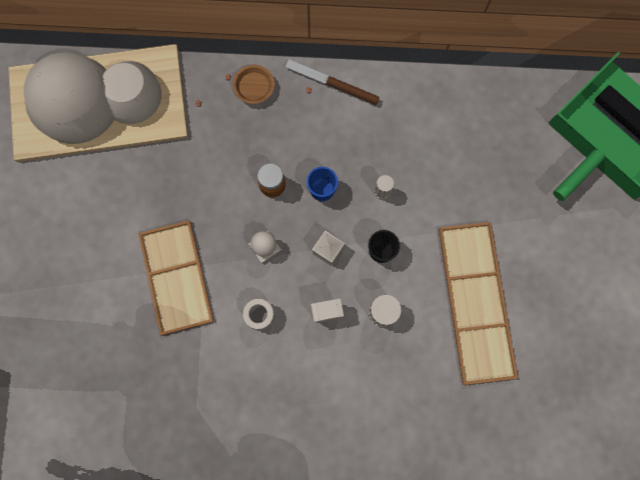

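View pics/scene0.png

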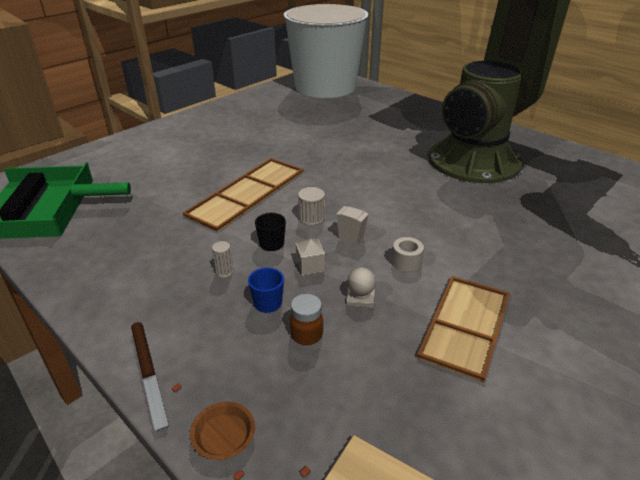

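The top view shows a 3x3 stock grid: jar (271,180), blue cup (322,184), slim drum (385,186), finial (263,245), capped block (328,247), dark cup (384,246), collar (258,314), keystone (327,310) and thick drum (386,310). The short tray is on the left (+y), at about (177,277), and the long tray is on the right, at about (478,302). The scene view agrees.

```bash
cat > h.py <<'E'
import numpy as np,cv2
from scipy.spatial.transform import Rotation as R
def ray(cal,uv,z):
    f=240/np.tan(np.radians(cal["fov_y"]/2)); u,v=uv
    d=R.from_euler("xyz",cal["orientation"],degrees=True).apply([(u-cal["cx"])/f,-(v-cal["cy"])/f,-1])
    o=cal["origin"]; return o+d*(z-o[2])/d[2]
def proj(cal,P):
    f=240/np.tan(np.radians(cal["fov_y"]/2))
    p=R.from_euler("xyz",cal["orientation"],degrees=True).inv().apply(np.array(P)-cal["origin"])
    return np.array([cal["cx"]+f*p[0]/-p[2],cal["cy"]-f*p[1]/-p[2]])
E
python3 - <<'E'
from h import *; from plant import cams
c=cams.calibration("top"); im=cv2.imread("pics/top0.png"); hsv=cv2.cvtColor(im,cv2.COLOR_BGR2HSV)
# trays: wood saturated
m=((hsv[...,1]>70)&(hsv[...,0]<28)&(hsv[...,2]>60)).astype(np.uint8)*255
m=cv2.morphologyEx(m,cv2.MORPH_CLOSE,np.ones((3,3)))
for k in cv2.findContours(m,cv2.RETR_EXTERNAL,cv2.CHAIN_APPROX_NONE)[0]:
    if cv2.contourArea(k)>3000:
        x,y,w,h=cv2.boundingRect(k)
        if y<200: continue
        W=np.array([ray(c,p,0.01)[:2] for p in k[:,0].astype(float)],np.float32)
        print("tray",cv2.minAreaRect(W))
g=cv2.cvtColor(im,cv2.COLOR_BGR2GRAY)
for n,(u,v) in dict(slim=(385,184),fin=(263,244),cap=(328,246),coll=(258,313),key=(327,310),thick=(386,310)).items():
    w=g[v-25:v+25,u-25:u+25]; t,b=cv2.threshold(w,0,255,cv2.THRESH_OTSU)
    t=max(t,np.percentile(w,90)*0.85)
    b=(w>t).astype(np.uint8)
    ks=max(cv2.findContours(b,cv2.RETR_EXTERNAL,cv2.CHAIN_APPROX_NONE)[0],key=cv2.contourArea)
    k=ks[:,0]+[u-25,v-25]; z={"fin":.036,"cap":.042,"coll":.04}.get(n,.06)
    W=np.array([ray(c,p,z)[:2] for p in k.astype(float)],np.float32)
    print(n,t,cv2.minAreaRect(W), "px",cv2.boundingRect(k.astype(np.int32)))
cv2.imwrite("pics/crop.png",cv2.resize(im[150:345,225:425],None,fx=3,fy=3,interpolation=cv2.INTER_CUBIC))
E
```

```text
tray ((0.4881153106689453, -0.2902143597602844), (0.29710260033607483, 0.10296714305877686), 9.450713157653809)
tray ((0.5062199831008911, 0.2790866494178772), (0.20177945494651794, 0.10165748000144958), 17.571704864501953)
slim 112.2 ((0.6933027505874634, -0.10619363188743591), (0.0963502824306488, 0.09211713075637817), 2.0602939128875732) px (360, 159, 50, 50)
fin 134.0 ((0.5761330723762512, 0.11904292553663254), (0.036586809903383255, 0.03856123983860016), 52.21342849731445) px (248, 232, 24, 20)
cap 129.2 ((0.57310950756073, -0.005922554060816765), (0.04439207911491394, 0.044242195785045624), 59.33711242675781) px (312, 231, 33, 31)
coll 149.6 ((0.4419037699699402, 0.11593539267778397), (0.05255003646016121, 0.05288926884531975), 2.8212809562683105) px (243, 299, 30, 30)
key 151.29999999999998 ((0.4534822106361389, -0.009289879351854324), (0.03142699599266052, 0.05363479256629944), 13.135041236877441) px (311, 299, 32, 22)
thick 148.75 ((0.4586220681667328, -0.1142788827419281), (0.05179905891418457, 0.05196633189916611), 2.8227386474609375) px (371, 295, 30, 30)
```

View pics/crop.png

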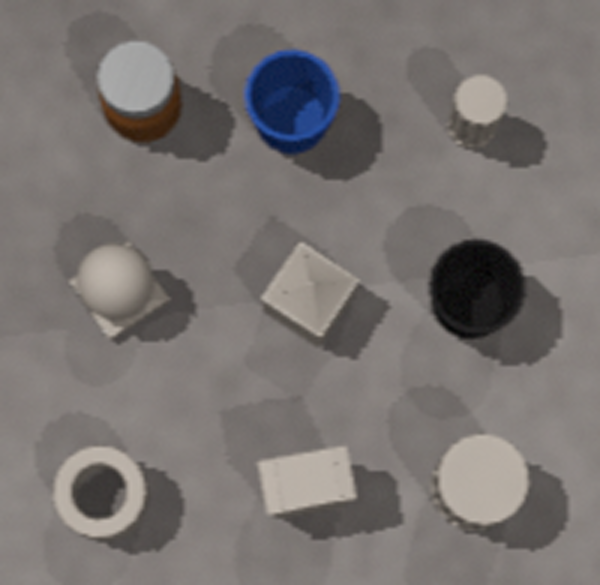

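Top crop: every cast is clearly visible. The block's top corners are at crop (303,242), (357,284), (322,336) and (262,296), and the keystone oblong is centred near (307,481). The slim drum's top is at (481,99) and the ball at (115,283). I'll go over the capped block first and take a closer look with the wrist camera.

servo_tool(
  translation=[
    [0.32,-0.48,0],
    [0.645,-0.96,0],
  ],
  twist=[
    [0,0,-0.05],
    [0,0,-0.11],
  ],
  jaw=[1,1],
)

```text
clock: 0.35
eef_pos: [0.25, 0.4735, 0.2303]
eef_rot: [179.9, -0.0, -30.7]
ft_force: [1.0, -0.2, 0.7]
gripper_width: 0.0855
gripper_force: 0.0
```

servo_tool(
  translation=[
    [0.32,-0.48,0],
    [0.645,-0.96,0],
  ],
  twist=[
    [0,0,0],
    [0,0,0],
  ],
  jaw=[1,1],
)

```text
clock: 0.6
eef_pos: [0.3147, 0.377, 0.231]
eef_rot: [180.0, 0.0, -30.6]
ft_force: [1.5, 0.5, 0.9]
gripper_width: 0.0855
gripper_force: 0.0
```

servo_tool(
  translation=[
    [0.32,-0.48,0],
    [0.645,-0.96,0],
  ],
  twist=[
    [0,0,0],
    [0,0,0],
  ],
  jaw=[1,1],
)

```text
clock: 0.85
eef_pos: [0.3792, 0.281, 0.2311]
eef_rot: [-180.0, 0.0, -30.6]
ft_force: [1.5, 0.4, 0.1]
gripper_width: 0.0854
gripper_force: 0.0
```

servo_tool(
  translation=[
    [0.32,-0.48,0],
    [0.645,-0.96,0],
  ],
  twist=[
    [0,0,0],
    [0,0,0],
  ],
  jaw=[1,1],
)

```text
clock: 1.1
eef_pos: [0.4437, 0.185, 0.2311]
eef_rot: [-180.0, 0.0, -30.6]
ft_force: [-0.1, 0.8, -1.2]
gripper_width: 0.0851
gripper_force: 0.0
```

servo_tool(
  translation=[
    [0.32,-0.48,0],
    [0.645,-0.96,0],
  ],
  twist=[
    [0,0,0],
    [0,0,0],
  ],
  jaw=[1,1],
)

```text
clock: 1.35
eef_pos: [0.5083, 0.0889, 0.2311]
eef_rot: [-180.0, 0.0, -30.6]
ft_force: [1.3, 0.6, -0.2]
gripper_width: 0.0854
gripper_force: 0.0
```

servo_tool(
  translation=[
    [0.32,-0.48,0],
    [0.645,-0.96,0],
    [0.645,-0.96,0],
    [0.645,-0.96,0],
  ],
  twist=[
    [0,0,0],
    [0,0,0],
    [0,0,0],
    [0,0,0],
  ],
  jaw=[1,1,1,1],
)

```text
clock: 1.85
eef_pos: [0.572, -0.0054, 0.2307]
eef_rot: [180.0, 0.0, -30.6]
ft_force: [0.1, 0.6, 0.5]
gripper_width: 0.0855
gripper_force: 0.0
```

Run:
```python
from h import *; from plant import arm,cams
c=cams.calibration("wrist"); im=cams.grab_frame("wrist")[:,:,::-1]; cv2.imwrite("pics/w0.png",im)
s=arm.state();print(s["clock"],s["eef_pos"],s["eef_rot"],c)
t=cams.calibration("top")
for n,p,z in (("slim",(225+481/3,150+99/3),.06),("fin",(225+115/3,150+283/3),.036)):
    P=ray(t,p,z);print(n,P)
for n,P in dict(slim=ray(t,(385.3,183),.06),cap=[.573,-.006,.042],key=[.4535,-.0093,.06],thick=[.4586,-.1143,.06],fin=[.576,.119,.036]).items(): print(n,proj(c,P))
```

```text
1.9 [ 0.57188367 -0.00482385  0.23107354] [ 1.79987807e+02  1.98995363e-02 -3.05593414e+01] {'fov_y': 64.88137254219232, 'cx': 318.05324546608426, 'cy': 235.76308283869477, 'origin': array([ 0.63998629, -0.04362742,  0.37302782]), 'orientation': array([-1.74512438e+01, -6.69435033e-02, -1.20682953e+02])}
slim [ 0.69393431 -0.1073487   0.06      ]
fin [0.57098962 0.11427674 0.036     ]
slim [354.92557147   3.53445404]
cap [319.65320658 206.78900424]
key [388.06347674 317.07330406]
thick [490.59684596 258.86416804]
fin [206.06064433 267.64026385]
```

View pics/w0.png

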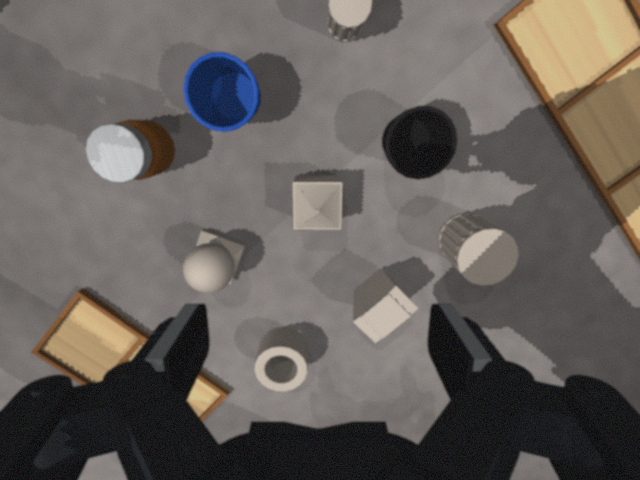

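Wrist view: the block's square is at (293–342, 182–229), square to the image. Ball (208,268), keystone top (386,315), thick drum top (487,257) and slim drum top (350,5). Next I'll compute the positions from this view.

Run:
```python
from h import *; from plant import arm,cams
c=cams.calibration("wrist")
im=cv2.imread("pics/w0.png"); g=cv2.cvtColor(im,cv2.COLOR_BGR2GRAY)
print("cap",ray(c,(317.5,205.8),.042)[:2],"thick",ray(c,(487,257),.06)[:2],"ball",ray(c,(208,268),.036)[:2])
for n,q,z in (("key",[(354,323),(385,343),(417,309),(394,287)],.06),):
    W=np.array([ray(c,p,z)[:2] for p in q],np.float32);print(n,W,W.mean(0))
    for i in range(4):
        d=W[(i+1)%4]-W[i];print(np.linalg.norm(d),np.degrees(np.arctan2(d[1],d[0])))
foot=[(203,230),(245,244)]
W=[ray(c,p,.01)[:2] for p in foot];d=W[1]-W[0];print("foot",W,np.linalg.norm(d),np.degrees(np.arctan2(d[1],d[0])))
```

```text
cap [ 0.57473252 -0.00410717] thick [ 0.46184967 -0.11182364] ball [0.57456212 0.11848115]
key [[ 0.46407068  0.02161721]
 [ 0.43008125  0.00659624]
 [ 0.44714946 -0.03572963]
 [ 0.47790328 -0.02759456]] [ 0.45480117 -0.00877769]
0.03716061 -156.15788
0.045637734 -68.03789
0.031811584 14.816642
0.051118873 105.699776
foot [array([0.60562446, 0.11123114]), array([0.57181889, 0.08324229])] 0.04388840298515726 -140.3774249445362
```

servo_tool(
  translation=[
    [0.02,0,-0.5],
    [0.02,0,-1],
  ],
  twist=[
    [0,0,0],
    [0,0,0],
  ],
  jaw=[1,1],
)

```text
clock: 2.15
eef_pos: [0.5741, -0.0037, 0.1309]
eef_rot: [-179.9, -0.1, -30.5]
ft_force: [1.1, 0.1, -0.3]
gripper_width: 0.0854
gripper_force: 0.0
```

servo_tool(
  translation=[
    [0,0,-0.4],
    [0,0,-0.8],
    [0,0,-1],
    [0,0,-1],
  ],
  twist=[
    [0,0,0],
    [0,0,0],
    [0,0,0],
    [0,0,0],
  ],
  jaw=[1,1,1,1],
)

```text
clock: 2.65
eef_pos: [0.5728, -0.0043, 0.0299]
eef_rot: [179.9, 0.1, -30.5]
ft_force: [0.3, -0.2, 0.3]
gripper_width: 0.0849
gripper_force: 0.0
```

servo_tool(
  translation=[
    [0,0,-0.1],
    [0,0,-0.21],
    [0,0,-0.21],
    [0,0,-0.21],
    [0,0,-0.21],
    [0,0,-0.21],
    [0,0,-0.21],
    [0,0,-0.21],
  ],
  twist=[
    [0,0,0],
    [0,0,0],
    [0,0,0],
    [0,0,0],
    [0,0,0],
    [0,0,0],
    [0,0,0],
    [0,0,0],
  ],
  jaw=[1,1,0.0,-0.3,-0.3,-0.3,-0.3,-0.3],
  newtons=40,
)

```text
clock: 3.65
eef_pos: [0.5746, -0.0056, 0.0115]
eef_rot: [-180.0, -0.1, -30.6]
ft_force: [-2.5, -1.4, 5.4]
gripper_width: 0.053
gripper_force: 40.8
```

servo_tool(
  translation=[
    [0,0,0],
    [0,0,0],
  ],
  twist=[
    [0,0,0],
    [0,0,0],
  ],
  jaw=[-0.3,-0.3],
)

```text
clock: 3.9
eef_pos: [0.5746, -0.0055, 0.0115]
eef_rot: [-180.0, -0.1, -30.6]
ft_force: [-2.9, -1.0, 5.3]
gripper_width: 0.0531
gripper_force: 40.8
```

Run:
```python
from h import *; from plant import arm,cams
im=cams.grab_frame("wrist")[:,:,::-1]; im2=cams.grab_frame("scene")[:,:,::-1]
cv2.imwrite("pics/w1.png",np.vstack([im[80:380,120:520],cv2.resize(im2[180:330,200:400],(400,300))]))
```

```text
(no output)
```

View pics/w1.png

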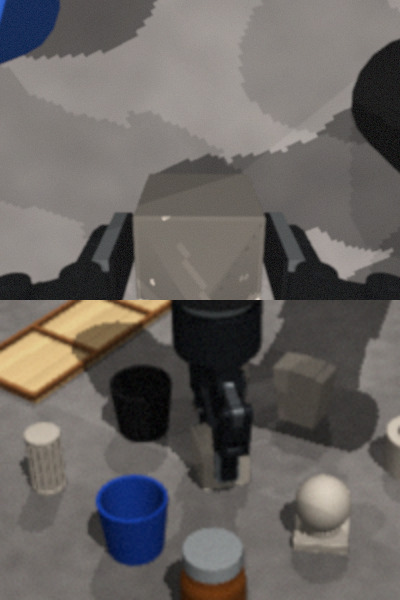

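The grip looks good: the block's front edge runs from (134,215) to (262,215), square between the pads, and nothing else is touched. I'll lift it slightly to test.

servo_tool(
  translation=[
    [0,0,0.05],
    [0,0,0.15],
    [0,0,0.3],
    [0,0,0.3],
  ],
  twist=[
    [0,0,0],
    [0,0,0],
    [0,0,0],
    [0,0,0],
  ],
  jaw=[-0.3,-0.3,-0.3,-0.3],
)

```text
clock: 4.5
eef_pos: [0.5755, -0.0051, 0.0425]
eef_rot: [-179.9, -0.2, -30.6]
ft_force: [0.7, 0.4, -1.5]
gripper_width: 0.0529
gripper_force: 42.1
```

Run:
```python
from h import *; from plant import arm,cams
im=cams.grab_frame("wrist")[:,:,::-1]; im2=cams.grab_frame("scene")[:,:,::-1]
cv2.imwrite("pics/w2.png",np.vstack([im[80:380,120:520],cv2.resize(im2[180:330,200:400],(400,300))]))
```

```text
(no output)
```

View pics/w2.png

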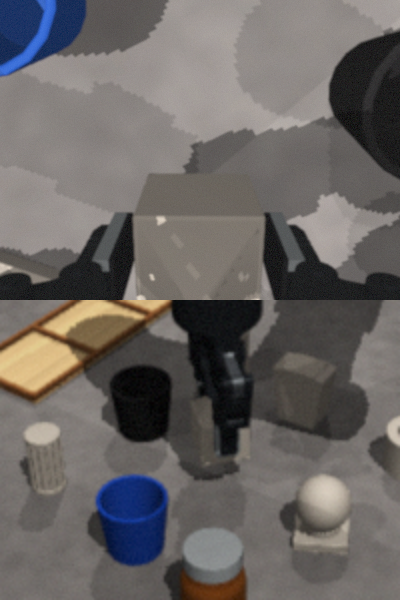

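Lifted and held upright. Carrying it to the larger bay of the short tray.

servo_tool(
  translation=[
    [0,0,0.45],
    [0,0,0.9],
  ],
  twist=[
    [0,0,0],
    [0,0,0],
  ],
  jaw=[-0.3,-0.3],
)

```text
clock: 4.85
eef_pos: [0.5735, -0.0055, 0.1302]
eef_rot: [179.9, 0.1, -30.6]
ft_force: [0.8, 0.1, -0.3]
gripper_width: 0.0528
gripper_force: 42.4
```

servo_tool(
  translation=[
    [-0.18,0.45,0],
    [-0.355,0.907,0],
  ],
  twist=[
    [0,0,-0.06],
    [0,0,-0.121],
  ],
  jaw=[-0.3,-0.3],
)

```text
clock: 5.1
eef_pos: [0.5381, 0.0862, 0.1302]
eef_rot: [-180.0, 0.0, -44.8]
ft_force: [0.8, 0.9, -1.4]
gripper_width: 0.0526
gripper_force: 42.4
```

servo_tool(
  translation=[
    [-0.18,0.45,0],
    [-0.355,0.907,0],
  ],
  twist=[
    [0,0,-0.06],
    [0,0,-0.121],
  ],
  jaw=[-0.3,-0.3],
)

```text
clock: 5.35
eef_pos: [0.5022, 0.1773, 0.1297]
eef_rot: [180.0, 0.0, -58.6]
ft_force: [-0.4, -0.2, -0.9]
gripper_width: 0.0526
gripper_force: 42.4
```

servo_tool(
  translation=[
    [-0.18,0.45,0],
    [-0.355,0.907,0],
    [-0.355,0.907,0],
    [-0.355,0.907,0],
  ],
  twist=[
    [0,0,-0.06],
    [0,0,-0.121],
    [0,0,-0.121],
    [0,0,-0.121],
  ],
  jaw=[-0.3,-0.3,-0.3,-0.3],
)

```text
clock: 5.85
eef_pos: [0.4675, 0.2666, 0.1298]
eef_rot: [179.9, -0.0, -72.1]
ft_force: [0.2, 0.0, -1.3]
gripper_width: 0.0527
gripper_force: 42.4
```

Run:
```python
from h import *; from plant import arm,cams
c=cams.calibration("wrist"); im=cams.grab_frame("wrist")[:,:,::-1].copy()
s=arm.state();print(s["clock"],s["eef_pos"],s["eef_rot"])
t=np.radians(17.57);a=np.array([.5062,.2791]);r=np.array([[np.cos(t),-np.sin(t)],[np.sin(t),np.cos(t)]])
for x,y in ((-.1,-.05),(-.1,.05),(.1,.05),(.1,-.05),(.0175,.045),(.0175,-.045)):
    u,v=proj(c,[*(a+r@[x,y]),.01]).round().astype(int); print(u,v); cv2.circle(im,(int(u),int(v)),4,(0,0,255),1)
cv2.imwrite("pics/w3.png",im)
```

```text
5.9 [0.46775289 0.26617152 0.12988747] [ 1.79959266e+02 -2.57388425e-02 -7.21661560e+01]
408 159
398 292
136 291
115 158
244 285
237 165
```

View pics/w3.png

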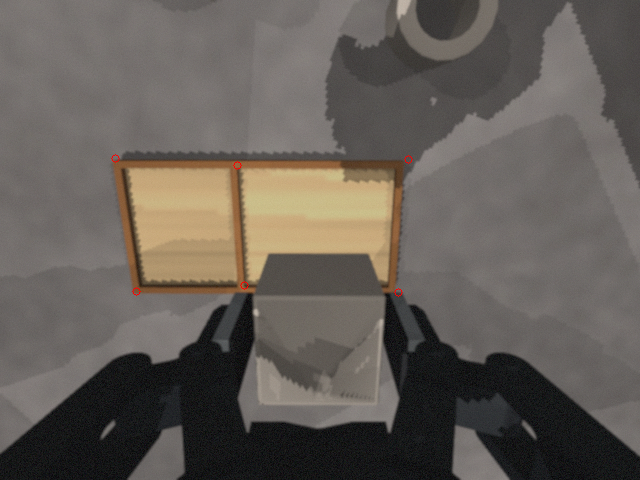

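The projected tray corners (red) match the tray rim within about 3 px, so I'm lowering the block.

servo_tool(
  translation=[
    [0,0,-0.5],
    [0,0,-0.9],
    [0,0,-1],
    [0,0,-1],
  ],
  twist=[
    [0,0,0],
    [0,0,0],
    [0,0,0],
    [0,0,0],
  ],
  jaw=[-0.3,-0.3,-0.3,-0.3],
)

```text
clock: 6.4
eef_pos: [0.4683, 0.2662, 0.0309]
eef_rot: [-180.0, -0.0, -72.2]
ft_force: [0.5, 0.2, 0.2]
gripper_width: 0.0522
gripper_force: 42.5
```

servo_tool(
  translation=[
    [0,0,-0.06],
    [0,0,-0.1],
    [0,0,-0.13],
    [0,0,-0.13],
  ],
  twist=[
    [0,0,0],
    [0,0,0],
    [0,0,0],
    [0,0,0],
  ],
  jaw=[-0.3,-0.3,-0.3,-0.3],
)

```text
clock: 6.9
eef_pos: [0.4676, 0.2668, 0.0172]
eef_rot: [180.0, -0.0, -72.2]
ft_force: [0.4, 0.4, -1.8]
gripper_width: 0.0524
gripper_force: 42.5
```

servo_tool(
  translation=[
    [0,0,-0.008],
    [0,0,-0.016],
    [0,0,-0.016],
  ],
  twist=[
    [0,0,0],
    [0,0,0],
    [0,0,0],
  ],
  jaw=[-0.3,-0.3,-0.3],
)

```text
clock: 7.28
eef_pos: [0.4677, 0.2668, 0.0157]
eef_rot: [-180.0, 0.0, -72.2]
ft_force: [0.3, 0.7, -2.1]
gripper_width: 0.0527
gripper_force: 42.5
```

servo_tool(
  translation=[
    [0,0,-0.01],
    [0,0,-0.01],
  ],
  twist=[
    [0,0,0],
    [0,0,0],
  ],
  jaw=[-0.3,-0.3],
)

```text
clock: 7.52
eef_pos: [0.4679, 0.2669, 0.0155]
eef_rot: [-180.0, -0.0, -72.2]
ft_force: [-1.7, -1.0, 5.6]
gripper_width: 0.0522
gripper_force: 42.7
```

Contact at TCP z 0.0155, as expected. Releasing and rising.

servo_tool(
  translation=[
    [0,0,0],
    [0,0,0],
    [0,0,0],
    [0,0,0],
    [0,0,0.3],
    [0,0,0.7],
    [0,0,1],
  ],
  twist=[
    [0,0,0],
    [0,0,0],
    [0,0,0],
    [0,0,0],
    [0,0,0],
    [0,0,0],
    [0,0,0],
  ],
  jaw=[0.3,0.6,0.8,0.8,0.8,1,1],
)

```text
clock: 8.4
eef_pos: [0.468, 0.2669, 0.1164]
eef_rot: [-179.9, 0.0, -72.2]
ft_force: [0.7, -0.1, 0.8]
gripper_width: 0.0852
gripper_force: 0.0
```

Run:
```python
from h import *; from plant import arm,cams
s=arm.state();print(s["clock"],s["eef_pos"],s["eef_rot"],s["gripper_width"])
cv2.imwrite("pics/s1.png",cams.grab_frame("scene")[200:400,300:560,::-1])
t=cams.calibration("top")
for z in (.06,): print(ray(t,(385.3,183),z))
```

```text
8.4 [0.46798917 0.2669333  0.11642545] [-1.79930875e+02  1.92254927e-02 -7.21771197e+01] 0.0852378572369119
[ 0.6939312 -0.1072866  0.06     ]
```

View pics/s1.png

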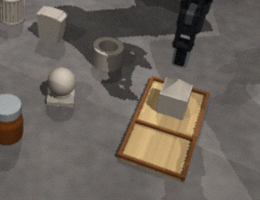

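The block stands in its bay, at (178,100) in the crop. Next is the slim drum.

servo_tool(
  translation=[
    [0.28,-0.46,0.1],
    [0.568,-0.933,0.2],
  ],
  twist=[
    [0,0,0],
    [0,0,0],
  ],
  jaw=[1,1],
)

```text
clock: 8.7
eef_pos: [0.5248, 0.1729, 0.1349]
eef_rot: [-180.0, 0.0, -72.1]
ft_force: [0.9, 0.5, -0.3]
gripper_width: 0.0855
gripper_force: 0.0
```

servo_tool(
  translation=[
    [0.28,-0.46,0],
    [0.568,-0.933,0],
  ],
  twist=[
    [0,0,0],
    [0,0,0],
  ],
  jaw=[1,1],
)

```text
clock: 8.95
eef_pos: [0.582, 0.0788, 0.1347]
eef_rot: [-180.0, 0.0, -72.2]
ft_force: [1.5, 0.5, 0.5]
gripper_width: 0.0855
gripper_force: 0.0
```

servo_tool(
  translation=[
    [0.28,-0.46,0],
    [0.568,-0.933,0],
  ],
  twist=[
    [0,0,0],
    [0,0,0],
  ],
  jaw=[1,1],
)

```text
clock: 9.2
eef_pos: [0.6388, -0.0147, 0.1344]
eef_rot: [180.0, 0.0, -72.2]
ft_force: [1.7, 1.2, -1.0]
gripper_width: 0.0851
gripper_force: 0.0
```

servo_tool(
  translation=[
    [0.28,-0.46,0],
    [0.568,-0.933,0],
    [0.568,-0.933,0],
    [0.568,-0.933,0],
  ],
  twist=[
    [0,0,0],
    [0,0,0],
    [0,0,0],
    [0,0,0],
  ],
  jaw=[1,1,1,1],
)

```text
clock: 9.7
eef_pos: [0.6947, -0.1065, 0.1338]
eef_rot: [179.9, 0.0, -72.2]
ft_force: [1.3, 0.4, -0.5]
gripper_width: 0.0851
gripper_force: 0.0
```

```bash
cat > near.py <<'E'
import sys
from h import *; from plant import arm,cams
x,y,z,r,out=float(sys.argv[1]),float(sys.argv[2]),float(sys.argv[3]),int(sys.argv[4]),sys.argv[5]
c=cams.calibration("wrist"); im=cams.grab_frame("wrist")[:,:,::-1].copy()
s=arm.state();print(s["clock"],s["eef_pos"],s["eef_rot"])
p=proj(c,[x,y,z]);u,v=p.round().astype(int);print("pred px",p)
g=cv2.GaussianBlur(cv2.cvtColor(im,cv2.COLOR_BGR2GRAY),(5,5),0)
x0,y0=max(u-r,0),max(v-r,0);w=g[y0:v+r,x0:u+r]
t=cv2.threshold(w,0,255,cv2.THRESH_OTSU)[0]
k=max(cv2.findContours((w>t).astype(np.uint8),cv2.RETR_EXTERNAL,cv2.CHAIN_APPROX_NONE)[0],key=cv2.contourArea)[:,0]+[x0,y0]
W=np.array([ray(c,q,z)[:2] for q in k.astype(float)],np.float32)
print("rect",cv2.minAreaRect(W),"circ",cv2.minEnclosingCircle(W))
cv2.polylines(im,[k.astype(np.int32)],True,(0,0,255),1);cv2.imwrite(out,im[max(v-150,0):v+150,max(u-200,0):u+200])
E
python3 near.py .695 -.106 .06 45 pics/w4.png
```

```text
9.75 [ 0.69468405 -0.10583277  0.13447389] [ 1.79983420e+02  8.88938516e-03 -7.21516231e+01]
pred px [320.79514761 249.92512292]
rect ((0.6963868141174316, -0.10428961366415024), (0.030704306438565254, 0.030200500041246414), 63.621925354003906) circ ((0.6963005065917969, -0.10413378477096558), 0.01581713557243347)
```

View pics/w4.png

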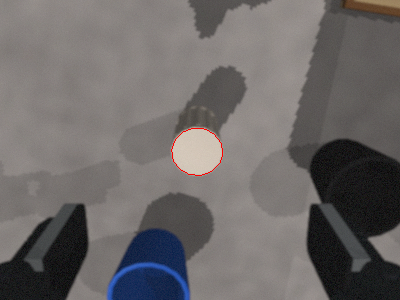

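The outline fits the drum's top, at (197,151) in the crop, which puts it at (0.696,-0.104).

servo_tool(
  translation=[
    [0.015,0.015,-0.4],
    [0.015,0.015,-0.8],
    [0.015,0.015,-1],
    [0.015,0.015,-1],
  ],
  twist=[
    [0,0,0],
    [0,0,0],
    [0,0,0],
    [0,0,0],
  ],
  jaw=[1,1,1,1],
)

```text
clock: 10.25
eef_pos: [0.6956, -0.1042, 0.0337]
eef_rot: [179.9, 0.0, -72.1]
ft_force: [-0.5, 0.3, 0.3]
gripper_width: 0.0852
gripper_force: 0.0
```

servo_tool(
  translation=[
    [0,0,-0.1],
    [0,0,-0.21],
    [0,0,-0.21],
    [0,0,-0.21],
    [0,0,-0.21],
    [0,0,-0.21],
    [0,0,-0.21],
    [0,0,-0.21],
  ],
  twist=[
    [0,0,0],
    [0,0,0],
    [0,0,0],
    [0,0,0],
    [0,0,0],
    [0,0,0],
    [0,0,0],
    [0,0,0],
  ],
  jaw=[1,1,0.3,0.0,-0.3,-0.6,-0.6,-0.6],
)

```text
clock: 11.25
eef_pos: [0.6968, -0.105, 0.0144]
eef_rot: [-179.9, -0.0, -72.2]
ft_force: [0.3, -0.5, 2.8]
gripper_width: 0.0311
gripper_force: 39.6
```

servo_tool(
  translation=[
    [0,0,0.05],
    [0,0,0.2],
    [0,0,0.6],
    [0,0,1],
  ],
  twist=[
    [0,0,0],
    [0,0,0],
    [0,0,0],
    [0,0,0],
  ],
  jaw=[-0.6,-0.6,-0.6,-0.6],
)

```text
clock: 11.75
eef_pos: [0.6962, -0.105, 0.1154]
eef_rot: [180.0, -0.0, -72.2]
ft_force: [-0.9, -0.8, -0.7]
gripper_width: 0.0312
gripper_force: 39.7
```

Gripped with 31 mm opening. Carrying it to the smaller bay.

servo_tool(
  translation=[
    [-0.135,0.4,0.1],
    [-0.27,0.803,0.2],
  ],
  twist=[
    [0,0,0],
    [0,0,0],
  ],
  jaw=[-0.6,-0.6],
)

```text
clock: 12.0
eef_pos: [0.6692, -0.0241, 0.1353]
eef_rot: [-179.9, -0.0, -72.3]
ft_force: [0.4, 0.5, -0.8]
gripper_width: 0.0309
gripper_force: 39.7
```

servo_tool(
  translation=[
    [-0.135,0.4,0],
    [-0.27,0.803,0],
  ],
  twist=[
    [0,0,0],
    [0,0,0],
  ],
  jaw=[-0.6,-0.6],
)

```text
clock: 12.25
eef_pos: [0.6419, 0.0569, 0.1349]
eef_rot: [-179.9, 0.0, -72.2]
ft_force: [0.1, 0.7, -0.2]
gripper_width: 0.031
gripper_force: 39.7
```

servo_tool(
  translation=[
    [-0.135,0.4,0],
    [-0.27,0.803,0],
  ],
  twist=[
    [0,0,0],
    [0,0,0],
  ],
  jaw=[-0.6,-0.6],
)

```text
clock: 12.5
eef_pos: [0.6149, 0.1373, 0.1348]
eef_rot: [-179.9, 0.0, -72.2]
ft_force: [-0.1, -0.0, -0.5]
gripper_width: 0.0311
gripper_force: 39.7
```

servo_tool(
  translation=[
    [-0.135,0.4,0],
    [-0.27,0.803,0],
  ],
  twist=[
    [0,0,0],
    [0,0,0],
  ],
  jaw=[-0.6,-0.6],
)

```text
clock: 12.75
eef_pos: [0.5879, 0.2176, 0.1348]
eef_rot: [-179.9, 0.0, -72.2]
ft_force: [0.3, -0.7, -0.9]
gripper_width: 0.0307
gripper_force: 39.7
```

servo_tool(
  translation=[
    [-0.135,0.4,0],
    [-0.27,0.803,0],
    [-0.27,0.803,0],
    [-0.27,0.803,0],
  ],
  twist=[
    [0,0,0],
    [0,0,0],
    [0,0,0],
    [0,0,0],
  ],
  jaw=[-0.6,-0.6,-0.6,-0.6],
)

```text
clock: 13.25
eef_pos: [0.5615, 0.2964, 0.1343]
eef_rot: [-180.0, -0.0, -72.2]
ft_force: [-0.4, -0.1, 0.5]
gripper_width: 0.0314
gripper_force: 39.7
```

servo_tool(
  translation=[
    [0,0,-0.45],
    [0,0,-0.9],
    [0,0,-1],
    [0,0,-1],
  ],
  twist=[
    [0,0,0],
    [0,0,0],
    [0,0,0],
    [0,0,0],
  ],
  jaw=[-0.6,-0.6,-0.6,-0.6],
)

```text
clock: 13.75
eef_pos: [0.5621, 0.2959, 0.0346]
eef_rot: [-180.0, -0.0, -72.2]
ft_force: [-0.1, -0.1, 0.2]
gripper_width: 0.0308
gripper_force: 39.7
```

servo_tool(
  translation=[
    [0,0,-0.07],
    [0,0,-0.12],
    [0,0,-0.15],
    [0,0,-0.15],
  ],
  twist=[
    [0,0,0],
    [0,0,0],
    [0,0,0],
    [0,0,0],
  ],
  jaw=[-0.6,-0.6,-0.6,-0.6],
)

```text
clock: 14.25
eef_pos: [0.5614, 0.2966, 0.0187]
eef_rot: [180.0, -0.0, -72.2]
ft_force: [1.8, 0.5, -0.3]
gripper_width: 0.0315
gripper_force: 39.8
```

servo_tool(
  translation=[
    [0,0,-0.01],
    [0,0,-0.015],
    [0,0,-0.015],
  ],
  twist=[
    [0,0,0],
    [0,0,0],
    [0,0,0],
  ],
  jaw=[-0.6,-0.6,-0.6],
)

```text
clock: 14.62
eef_pos: [0.5616, 0.2967, 0.0184]
eef_rot: [-180.0, -0.0, -72.2]
ft_force: [-3.4, -0.4, 5.4]
gripper_width: 0.0312
gripper_force: 40.1
```

servo_tool(
  translation=[
    [0,0,0],
    [0,0,0],
    [0,0,0],
    [0,0,0],
    [0,0,0.3],
    [0,0,0.7],
    [0,0,1],
  ],
  twist=[
    [0,0,0],
    [0,0,0],
    [0,0,0],
    [0,0,0],
    [0,0,0],
    [0,0,0],
    [0,0,0],
  ],
  jaw=[0,0.3,0.5,0.5,0.5,1,1],
)

```text
clock: 15.5
eef_pos: [0.5617, 0.2967, 0.1191]
eef_rot: [-179.9, 0.0, -72.2]
ft_force: [0.3, 0.0, -0.2]
gripper_width: 0.0855
gripper_force: 0.0
```

servo_tool(
  translation=[
    [0.03,-0.44,0.1],
    [0.065,-0.892,0.2],
  ],
  twist=[
    [0,0,0.05],
    [0,0,0.096],
  ],
  jaw=[1,1],
)

```text
clock: 15.75
eef_pos: [0.5678, 0.2068, 0.1377]
eef_rot: [-180.0, 0.0, -60.9]
ft_force: [0.7, -0.2, 0.4]
gripper_width: 0.0854
gripper_force: 0.0
```

servo_tool(
  translation=[
    [0.03,-0.44,0],
    [0.065,-0.892,0],
    [0.065,-0.892,0],
    [0.065,-0.892,0],
  ],
  twist=[
    [0,0,0.05],
    [0,0,0.096],
    [0,0,0.096],
    [0,0,0.096],
  ],
  jaw=[1,1,1,1],
)

```text
clock: 16.25
eef_pos: [0.5744, 0.1183, 0.1372]
eef_rot: [-180.0, 0.0, -50.2]
ft_force: [-0.4, 0.1, -0.0]
gripper_width: 0.0856
gripper_force: 0.0
```

```bash
python3 near.py .5745 .118 .036 65 pics/w5.png
python3 - <<'E'
from h import *; from plant import cams
cv2.imwrite("pics/s2.png",cams.grab_frame("scene")[200:400,300:560,::-1])
a=cv2.imread("pics/w5.png");b=cv2.imread("pics/s2.png")
o=np.zeros((a.shape[0]+200,400,3),np.uint8);o[:a.shape[0],:a.shape[1]]=a;o[a.shape[0]:,:260]=b;cv2.imwrite("pics/w5b.png",o)
E
```

```text
16.3 [0.57437132 0.11869592 0.13710851] [-1.79999998e+02  5.68056577e-03 -5.01849927e+01]
pred px [321.20459634 236.67107491]
rect ((0.5728538036346436, 0.12224116921424866), (0.03754640370607376, 0.039690542966127396), 84.1339340209961) circ ((0.5728135704994202, 0.12216884642839432), 0.020150242373347282)
```

View pics/w5b.png

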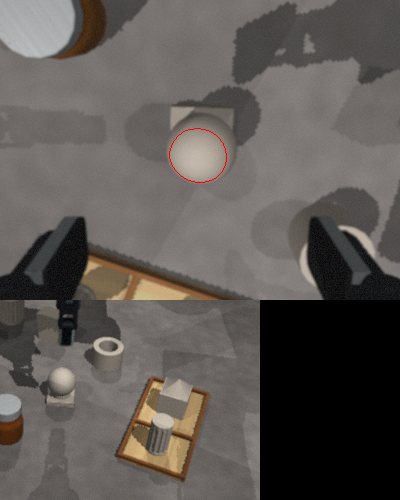

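The slim drum stands in its bay. The ball is centred at crop (201,149) with the foot edge level, so the tool is aligned over the finial.

servo_tool(
  translation=[
    [0,0,-0.4],
    [0,0,-0.8],
    [0,0,-1],
    [0,0,-1],
  ],
  twist=[
    [0,0,0],
    [0,0,0],
    [0,0,0],
    [0,0,0],
  ],
  jaw=[1,1,1,1],
)

```text
clock: 16.85
eef_pos: [0.5737, 0.1183, 0.036]
eef_rot: [179.8, 0.0, -50.1]
ft_force: [0.5, -0.2, 0.9]
gripper_width: 0.0853
gripper_force: 0.0
```

servo_tool(
  translation=[
    [0,0,-0.1],
    [0,0,-0.24],
    [0,0,-0.24],
    [0,0,-0.24],
    [0,0,-0.24],
    [0,0,-0.24],
    [0,0,-0.24],
    [0,0,-0.24],
  ],
  twist=[
    [0,0,0],
    [0,0,0],
    [0,0,0],
    [0,0,0],
    [0,0,0],
    [0,0,0],
    [0,0,0],
    [0,0,0],
  ],
  jaw=[1,1,0.3,0.1,-0.1,-0.2,-0.2,-0.2],
)

```text
clock: 17.85
eef_pos: [0.5749, 0.1183, 0.0139]
eef_rot: [-179.9, -0.0, -50.2]
ft_force: [0.3, -0.3, 5.4]
gripper_width: 0.0462
gripper_force: 41.5
```

servo_tool(
  translation=[
    [0,0,0.05],
    [0,0,0.15],
    [0,0,0.3],
    [0,0,0.3],
  ],
  twist=[
    [0,0,0],
    [0,0,0],
    [0,0,0],
    [0,0,0],
  ],
  jaw=[-0.2,-0.2,-0.2,-0.2],
)

```text
clock: 18.35
eef_pos: [0.5755, 0.1186, 0.0454]
eef_rot: [-179.8, -0.1, -50.2]
ft_force: [0.6, -0.0, -1.1]
gripper_width: 0.0462
gripper_force: 41.2
```

Run:
```python
from h import *; from plant import arm,cams
im=cams.grab_frame("wrist")[:,:,::-1]; im2=cams.grab_frame("scene")[:,:,::-1]
cv2.imwrite("pics/w6.png",np.vstack([im[180:480,120:520],cv2.resize(im2[200:350,270:470],(400,300))]))
```

```text
(no output)
```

View pics/w6.png

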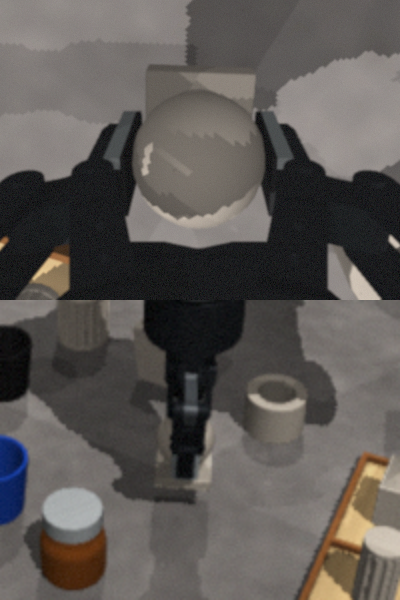

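The finial is held squarely and lifted clear. Moving it to the far outer bay of the long tray.

servo_tool(
  translation=[
    [0,0,0.4],
    [0,0,0.9],
  ],
  twist=[
    [0,0,0],
    [0,0,0],
  ],
  jaw=[-0.2,-0.2],
)

```text
clock: 18.7
eef_pos: [0.5733, 0.1178, 0.1322]
eef_rot: [179.8, 0.1, -50.2]
ft_force: [1.4, 0.2, -0.2]
gripper_width: 0.0461
gripper_force: 41.4
```

servo_tool(
  translation=[
    [0.01,-0.33,0],
    [0.015,-0.66,0],
    [0.023,-0.98,0],
  ],
  twist=[
    [0,0,-0.02],
    [0,0,-0.04],
    [0,0,-0.066],
  ],
  jaw=[-0.2,-0.2,-0.2],
)

```text
clock: 19.08
eef_pos: [0.5763, 0.0193, 0.1325]
eef_rot: [179.9, 0.0, -57.8]
ft_force: [0.4, 0.6, -0.7]
gripper_width: 0.0463
gripper_force: 41.5
```

servo_tool(
  translation=[
    [0.01,-0.33,0],
    [0.015,-0.66,0],
    [0.023,-0.98,0],
  ],
  twist=[
    [0,0,-0.02],
    [0,0,-0.04],
    [0,0,-0.066],
  ],
  jaw=[-0.2,-0.2,-0.2],
)

```text
clock: 19.45
eef_pos: [0.5786, -0.0789, 0.1324]
eef_rot: [179.9, 0.0, -65.4]
ft_force: [-0.4, 0.2, -0.7]
gripper_width: 0.0464
gripper_force: 41.5
```

servo_tool(
  translation=[
    [0.01,-0.33,0],
    [0.015,-0.66,0],
    [0.023,-0.98,0],
  ],
  twist=[
    [0,0,-0.02],
    [0,0,-0.04],
    [0,0,-0.066],
  ],
  jaw=[-0.2,-0.2,-0.2],
)

```text
clock: 19.82
eef_pos: [0.5809, -0.1768, 0.1324]
eef_rot: [179.9, 0.0, -73.0]
ft_force: [0.4, -0.2, -0.9]
gripper_width: 0.0462
gripper_force: 41.5
```

servo_tool(
  translation=[
    [0.01,-0.33,0],
    [0.015,-0.66,0],
    [0.023,-0.98,0],
    [0.023,-0.98,0],
    [0.023,-0.98,0],
  ],
  twist=[
    [0,0,-0.02],
    [0,0,-0.04],
    [0,0,-0.066],
    [0,0,-0.066],
    [0,0,-0.066],
  ],
  jaw=[-0.2,-0.2,-0.2,-0.2,-0.2],
)

```text
clock: 20.45
eef_pos: [0.5833, -0.2735, 0.1325]
eef_rot: [179.9, 0.0, -80.4]
ft_force: [-0.4, 0.3, -1.1]
gripper_width: 0.0461
gripper_force: 41.5
```

Run:
```python
from h import *; from plant import arm,cams
c=cams.calibration("wrist"); im=cams.grab_frame("wrist")[:,:,::-1].copy()
s=arm.state();print(s["clock"],s["eef_pos"],s["eef_rot"])
t=np.radians(9.45);a=np.array([.4881,-.2902]);r=np.array([[np.cos(t),-np.sin(t)],[np.sin(t),np.cos(t)]])
for x,y in ((.148,-.05),(.148,.05),(.0485,.045),(.0485,-.045),(-.0485,-.045)):
    u,v=proj(c,[*(a+r@[x,y]),.01]).round().astype(int); cv2.circle(im,(int(u),int(v)),4,(0,0,255),1)
print(a+r@[.097,0],a+r@[-.097,0])
cv2.imwrite("pics/w7.png",im)
```

```text
20.5 [ 0.58349798 -0.27317203  0.1327198 ] [ 1.79965123e+02  2.65641320e-02 -8.03857848e+01]
[ 0.58378364 -0.27427388] [ 0.39241636 -0.30612612]
```

View pics/w7.png

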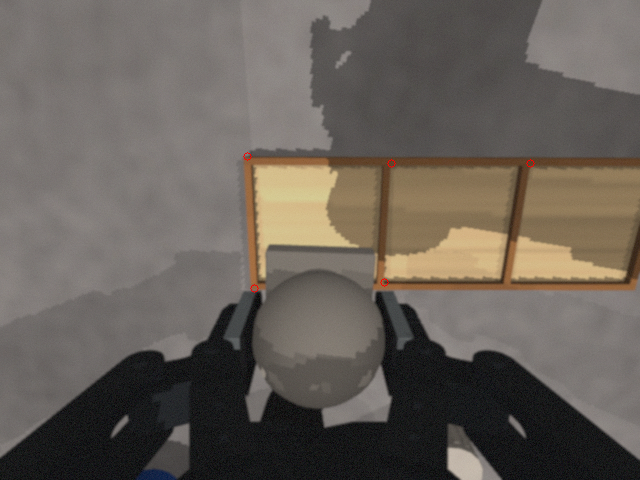

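The divider and corner markers sit about 3–4 px to the right of the real edges, so the long tray lies about 2 mm farther along +x. I'll nudge accordingly while lowering.

servo_tool(
  translation=[
    [0.025,-0.01,-0.4],
    [0.025,-0.01,-0.8],
    [0.025,-0.01,-1],
    [0.025,-0.01,-1],
  ],
  twist=[
    [0,0,0],
    [0,0,0],
    [0,0,0],
    [0,0,0],
  ],
  jaw=[-0.2,-0.2,-0.2,-0.2],
)

```text
clock: 21.0
eef_pos: [0.5854, -0.2741, 0.032]
eef_rot: [179.9, 0.0, -80.4]
ft_force: [-0.3, -0.4, -0.2]
gripper_width: 0.0461
gripper_force: 41.5
```

servo_tool(
  translation=[
    [0,0,-0.07],
    [0,0,-0.12],
    [0,0,-0.135],
    [0,0,-0.135],
  ],
  twist=[
    [0,0,0],
    [0,0,0],
    [0,0,0],
    [0,0,0],
  ],
  jaw=[-0.2,-0.2,-0.2,-0.2],
)

```text
clock: 21.5
eef_pos: [0.5862, -0.2749, 0.0199]
eef_rot: [-180.0, -0.0, -80.4]
ft_force: [-0.3, -0.9, -0.0]
gripper_width: 0.0462
gripper_force: 41.5
```

servo_tool(
  translation=[
    [0,0,-0.005],
    [0,0,-0.01],
    [0,0,-0.01],
  ],
  twist=[
    [0,0,0],
    [0,0,0],
    [0,0,0],
  ],
  jaw=[-0.2,-0.2,-0.2],
)

```text
clock: 21.88
eef_pos: [0.5861, -0.2748, 0.0187]
eef_rot: [180.0, -0.0, -80.4]
ft_force: [-0.1, -0.0, -0.6]
gripper_width: 0.0463
gripper_force: 41.5
```

servo_tool(
  translation=[
    [0,0,-0.006],
    [0,0,-0.011],
    [0,0,-0.011],
  ],
  twist=[
    [0,0,0],
    [0,0,0],
    [0,0,0],
  ],
  jaw=[-0.2,-0.2,-0.2],
)

```text
clock: 22.25
eef_pos: [0.5861, -0.2749, 0.018]
eef_rot: [-180.0, -0.0, -80.4]
ft_force: [-2.4, 1.2, 2.7]
gripper_width: 0.0463
gripper_force: 41.7
```

servo_tool(
  translation=[
    [0,0,0],
    [0,0,0],
    [0,0,0],
    [0,0,0],
    [0,0,0.3],
    [0,0,0.7],
    [0,0,1],
  ],
  twist=[
    [0,0,0],
    [0,0,0],
    [0,0,0],
    [0,0,0],
    [0,0,0],
    [0,0,0],
    [0,0,0],
  ],
  jaw=[0.2,0.5,0.7,0.7,0.7,1,1],
)

```text
clock: 23.12
eef_pos: [0.5864, -0.275, 0.1196]
eef_rot: [-179.9, -0.1, -80.4]
ft_force: [0.5, 0.6, -0.2]
gripper_width: 0.0851
gripper_force: 0.0
```

servo_tool(
  translation=[
    [-0.22,0.44,0.1],
    [-0.44,0.887,0.2],
  ],
  twist=[
    [0,0,0.02],
    [0,0,0.034],
  ],
  jaw=[1,1],
)

```text
clock: 23.38
eef_pos: [0.5415, -0.1854, 0.1378]
eef_rot: [180.0, 0.0, -76.5]
ft_force: [-0.6, 0.7, 0.4]
gripper_width: 0.0852
gripper_force: 0.0
```

servo_tool(
  translation=[
    [-0.22,0.44,0],
    [-0.44,0.887,0],
  ],
  twist=[
    [0,0,0],
    [0,0,0],
  ],
  jaw=[1,1],
)

```text
clock: 23.62
eef_pos: [0.4974, -0.0962, 0.1378]
eef_rot: [-180.0, -0.0, -76.6]
ft_force: [0.7, 0.3, 1.4]
gripper_width: 0.0855
gripper_force: 0.0
```

servo_tool(
  translation=[
    [-0.22,0.44,0],
    [-0.44,0.887,0],
    [-0.44,0.887,0],
    [-0.44,0.887,0],
  ],
  twist=[
    [0,0,0],
    [0,0,0],
    [0,0,0],
    [0,0,0],
  ],
  jaw=[1,1,1,1],
)

```text
clock: 24.12
eef_pos: [0.4543, -0.0087, 0.1379]
eef_rot: [-180.0, -0.0, -76.5]
ft_force: [0.2, -0.4, -0.3]
gripper_width: 0.0851
gripper_force: 0.0
```

```bash
python3 near.py .4545 -.009 .06 60 pics/w8.png
```

```text
24.175 [ 0.45428454 -0.00913203  0.13764064] [-1.79998726e+02 -9.01073700e-03 -7.65592966e+01]
pred px [321.40463344 246.39526049]
rect ((0.4556725025177002, -0.00839950330555439), (0.0322236604988575, 0.05281037092208862), 13.46175765991211) circ ((0.45569372177124023, -0.008396128192543983), 0.030227867886424065)
```

View pics/w8.png

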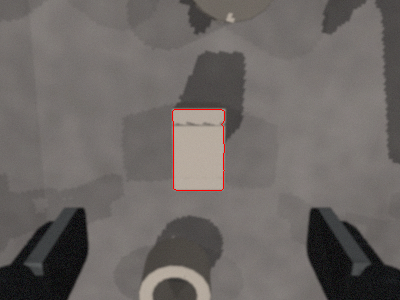

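The outline fits the keystone's top, at crop (199,149), square to the jaws. Grasping.

servo_tool(
  translation=[
    [0.01,0.005,-0.4],
    [0.01,0.005,-0.8],
    [0.01,0.005,-1],
    [0.01,0.005,-1],
  ],
  twist=[
    [0,0,0],
    [0,0,0],
    [0,0,0],
    [0,0,0],
  ],
  jaw=[1,1,1,1],
)

```text
clock: 24.68
eef_pos: [0.4541, -0.0097, 0.0358]
eef_rot: [179.8, -0.0, -76.7]
ft_force: [0.5, -0.2, 0.1]
gripper_width: 0.0854
gripper_force: 0.0
```

servo_tool(
  translation=[
    [0,0,-0.1],
    [0,0,-0.24],
    [0,0,-0.24],
    [0,0,-0.24],
    [0,0,-0.24],
    [0,0,-0.24],
    [0,0,-0.24],
    [0,0,-0.24],
  ],
  twist=[
    [0,0,0],
    [0,0,0],
    [0,0,0],
    [0,0,0],
    [0,0,0],
    [0,0,0],
    [0,0,0],
    [0,0,0],
  ],
  jaw=[1,1,0.3,0.0,-0.3,-0.6,-0.6,-0.6],
)

```text
clock: 25.68
eef_pos: [0.4555, -0.0081, 0.0142]
eef_rot: [-179.9, -0.0, -76.5]
ft_force: [-1.3, 0.6, 5.7]
gripper_width: 0.0313
gripper_force: 40.5
```

servo_tool(
  translation=[
    [0,0,0.05],
    [0,0,0.2],
    [0,0,0.6],
    [0,0,1],
  ],
  twist=[
    [0,0,0],
    [0,0,0],
    [0,0,0],
    [0,0,0],
  ],
  jaw=[-0.6,-0.6,-0.6,-0.6],
)

```text
clock: 26.18
eef_pos: [0.4548, -0.0084, 0.1152]
eef_rot: [180.0, -0.0, -76.5]
ft_force: [0.6, 0.0, -1.8]
gripper_width: 0.0308
gripper_force: 39.9
```

servo_tool(
  translation=[
    [-0.1,-0.5,0.1],
    [-0.203,-0.992,0.2],
  ],
  twist=[
    [0,0,-0.006],
    [0,0,-0.012],
  ],
  jaw=[-0.6,-0.6],
)

```text
clock: 26.42
eef_pos: [0.4346, -0.1081, 0.1351]
eef_rot: [-179.9, 0.0, -77.8]
ft_force: [0.6, -0.5, -2.0]
gripper_width: 0.0311
gripper_force: 40.0
```

servo_tool(
  translation=[
    [-0.1,-0.5,0],
    [-0.203,-0.992,0],
  ],
  twist=[
    [0,0,-0.006],
    [0,0,-0.012],
  ],
  jaw=[-0.6,-0.6],
)

```text
clock: 26.68
eef_pos: [0.414, -0.2081, 0.1346]
eef_rot: [-179.9, -0.0, -79.3]
ft_force: [1.5, -0.2, -2.2]
gripper_width: 0.0312
gripper_force: 40.0
```

servo_tool(
  translation=[
    [-0.1,-0.5,0],
    [-0.203,-0.992,0],
    [-0.203,-0.992,0],
    [-0.203,-0.992,0],
  ],
  twist=[
    [0,0,-0.006],
    [0,0,-0.011],
    [0,0,-0.011],
    [0,0,-0.011],
  ],
  jaw=[-0.6,-0.6,-0.6,-0.6],
)

```text
clock: 27.18
eef_pos: [0.394, -0.3057, 0.1338]
eef_rot: [180.0, 0.0, -80.6]
ft_force: [-0.5, 0.2, -1.2]
gripper_width: 0.0315
gripper_force: 40.0
```

servo_tool(
  translation=[
    [0,0,-0.4],
    [0,0,-0.8],
    [0,0,-1],
    [0,0,-1],
  ],
  twist=[
    [0,0,0],
    [0,0,0],
    [0,0,0],
    [0,0,0],
  ],
  jaw=[-0.6,-0.6,-0.6,-0.6],
)

```text
clock: 27.68
eef_pos: [0.3937, -0.3043, 0.0323]
eef_rot: [179.8, 0.1, -80.4]
ft_force: [0.7, -0.6, -0.3]
gripper_width: 0.0313
gripper_force: 40.0
```

servo_tool(
  translation=[
    [0,0,-0.07],
    [0,0,-0.12],
    [0,0,-0.145],
    [0,0,-0.145],
  ],
  twist=[
    [0,0,0],
    [0,0,0],
    [0,0,0],
    [0,0,0],
  ],
  jaw=[-0.6,-0.6,-0.6,-0.6],
)

```text
clock: 28.18
eef_pos: [0.3942, -0.3059, 0.0191]
eef_rot: [180.0, -0.0, -80.6]
ft_force: [-0.4, 0.8, -1.3]
gripper_width: 0.0313
gripper_force: 40.1
```

servo_tool(
  translation=[
    [0,0,-0.006],
    [0,0,-0.012],
    [0,0,-0.012],
  ],
  twist=[
    [0,0,0],
    [0,0,0],
    [0,0,0],
  ],
  jaw=[-0.6,-0.6,-0.6],
)

```text
clock: 28.55
eef_pos: [0.3943, -0.3059, 0.0183]
eef_rot: [-180.0, -0.0, -80.5]
ft_force: [-0.4, 1.1, 1.8]
gripper_width: 0.0312
gripper_force: 40.3
```

servo_tool(
  translation=[
    [0,0,0],
    [0,0,0],
    [0,0,0],
    [0,0,0],
    [0,0,0.3],
    [0,0,0.7],
    [0,0,1],
  ],
  twist=[
    [0,0,0],
    [0,0,0],
    [0,0,0],
    [0,0,0],
    [0,0,0],
    [0,0,0],
    [0,0,0],
  ],
  jaw=[0,0.3,0.5,0.5,0.5,1,1],
)

```text
clock: 29.42
eef_pos: [0.3944, -0.306, 0.1197]
eef_rot: [-179.9, -0.1, -80.5]
ft_force: [1.2, -0.4, -0.1]
gripper_width: 0.085
gripper_force: 0.0
```

servo_tool(
  translation=[
    [0.16,0.48,0.1],
    [0.33,0.965,0.2],
  ],
  twist=[
    [0,0,0],
    [0,0,0],
  ],
  jaw=[1,1],
)

```text
clock: 29.68
eef_pos: [0.4273, -0.2086, 0.1385]
eef_rot: [-180.0, -0.0, -80.7]
ft_force: [0.6, 0.1, 0.4]
gripper_width: 0.0856
gripper_force: 0.0
```

servo_tool(
  translation=[
    [0.16,0.48,0],
    [0.33,0.965,0],
    [0.33,0.965,0],
    [0.33,0.965,0],
  ],
  twist=[
    [0,0,0],
    [0,0,0],
    [0,0,0],
    [0,0,0],
  ],
  jaw=[1,1,1,1],
)

```text
clock: 30.18
eef_pos: [0.4601, -0.1128, 0.1379]
eef_rot: [180.0, -0.0, -80.5]
ft_force: [-0.0, 0.1, 0.9]
gripper_width: 0.0856
gripper_force: 0.0
```

```bash
python3 near.py .4605 -.113 .06 65 pics/w9.png
```

```text
30.225 [ 0.46002126 -0.11333386  0.13788062] [ 1.79988368e+02 -1.18390693e-02 -8.05709923e+01]
pred px [320.98332141 246.45575507]
rect ((0.46118980646133423, -0.11233857274055481), (0.052177563309669495, 0.05263863131403923), 54.25699234008789) circ ((0.46134746074676514, -0.11256749927997589), 0.026751479133963585)
```

View pics/w9.png

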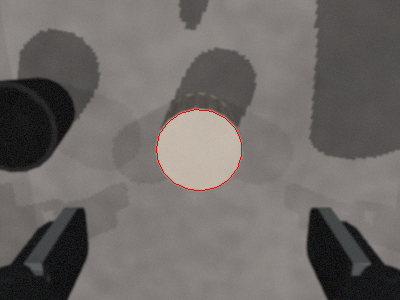

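The outline fits the drum top, at crop (199,150), and the tool is centred to about 1 mm. Grasping.

servo_tool(
  translation=[
    [0.01,0,-0.4],
    [0.01,0,-0.8],
    [0.01,0,-1],
    [0.01,0,-1],
  ],
  twist=[
    [0,0,0],
    [0,0,0],
    [0,0,0],
    [0,0,0],
  ],
  jaw=[1,1,1,1],
)

```text
clock: 30.72
eef_pos: [0.4597, -0.114, 0.0363]
eef_rot: [179.8, 0.0, -80.7]
ft_force: [0.8, -0.9, 1.2]
gripper_width: 0.0853
gripper_force: 0.0
```

servo_tool(
  translation=[
    [0,0,-0.1],
    [0,0,-0.24],
    [0,0,-0.24],
    [0,0,-0.24],
    [0,0,-0.24],
    [0,0,-0.24],
    [0,0,-0.24],
    [0,0,-0.24],
  ],
  twist=[
    [0,0,0],
    [0,0,0],
    [0,0,0],
    [0,0,0],
    [0,0,0],
    [0,0,0],
    [0,0,0],
    [0,0,0],
  ],
  jaw=[1,1,0.5,0.2,0.0,-0.1,-0.1,-0.1],
)

```text
clock: 31.72
eef_pos: [0.4615, -0.1127, 0.0143]
eef_rot: [-180.0, -0.0, -80.5]
ft_force: [-0.3, 1.1, 3.0]
gripper_width: 0.0533
gripper_force: 42.2
```

servo_tool(
  translation=[
    [0,0,0.05],
    [0,0,0.2],
    [0,0,0.6],
    [0,0,1],
  ],
  twist=[
    [0,0,0],
    [0,0,0],
    [0,0,0],
    [0,0,0],
  ],
  jaw=[-0.1,-0.1,-0.1,-0.1],
)

```text
clock: 32.22
eef_pos: [0.4609, -0.113, 0.1157]
eef_rot: [180.0, -0.0, -80.5]
ft_force: [0.7, -0.2, -0.7]
gripper_width: 0.0533
gripper_force: 42.4
```

servo_tool(
  translation=[
    [0.07,-0.44,0.1],
    [0.145,-0.885,0.2],
  ],
  twist=[
    [0,0,0],
    [0,0,0],
  ],
  jaw=[-0.1,-0.1],
)

```text
clock: 32.48
eef_pos: [0.4762, -0.2021, 0.136]
eef_rot: [-179.9, -0.0, -80.5]
ft_force: [0.5, 0.3, -0.2]
gripper_width: 0.0532
gripper_force: 42.4
```

servo_tool(
  translation=[
    [0.07,-0.44,0],
    [0.145,-0.885,0],
    [0.145,-0.885,0],
    [0.145,-0.885,0],
  ],
  twist=[
    [0,0,0],
    [0,0,0],
    [0,0,0],
    [0,0,0],
  ],
  jaw=[-0.1,-0.1,-0.1,-0.1],
)

```text
clock: 32.98
eef_pos: [0.49, -0.2898, 0.1341]
eef_rot: [180.0, 0.0, -80.6]
ft_force: [1.4, 0.0, -1.2]
gripper_width: 0.0532
gripper_force: 42.5
```

servo_tool(
  translation=[
    [0,0,-0.4],
    [0,0,-0.8],
    [0,0,-1],
    [0,0,-1],
  ],
  twist=[
    [0,0,0],
    [0,0,0],
    [0,0,0],
    [0,0,0],
  ],
  jaw=[-0.1,-0.1,-0.1,-0.1],
)

```text
clock: 33.48
eef_pos: [0.4893, -0.2885, 0.0327]
eef_rot: [179.9, 0.1, -80.5]
ft_force: [0.4, -0.1, -1.0]
gripper_width: 0.0537
gripper_force: 42.5
```

servo_tool(
  translation=[
    [0,0,-0.07],
    [0,0,-0.12],
    [0,0,-0.145],
    [0,0,-0.145],
  ],
  twist=[
    [0,0,0],
    [0,0,0],
    [0,0,0],
    [0,0,0],
  ],
  jaw=[-0.1,-0.1,-0.1,-0.1],
)

```text
clock: 33.98
eef_pos: [0.4902, -0.2898, 0.0194]
eef_rot: [180.0, -0.0, -80.5]
ft_force: [-0.1, -0.2, -2.2]
gripper_width: 0.0531
gripper_force: 42.5
```

servo_tool(
  translation=[
    [0,0,-0.006],
    [0,0,-0.012],
    [0,0,-0.012],
  ],
  twist=[
    [0,0,0],
    [0,0,0],
    [0,0,0],
  ],
  jaw=[-0.1,-0.1,-0.1],
)

```text
clock: 34.35
eef_pos: [0.4903, -0.2899, 0.0184]
eef_rot: [-180.0, -0.0, -80.5]
ft_force: [0.1, -0.4, -0.4]
gripper_width: 0.0533
gripper_force: 42.6
```

servo_tool(
  translation=[
    [0,0,-0.007],
    [0,0,-0.007],
    [0,0,-0.007],
    [0,0,-0.007],
    [0,0,-0.007],
    [0,0,0.3],
    [0,0,0.7],
    [0,0,1],
  ],
  twist=[
    [0,0,0],
    [0,0,0],
    [0,0,0],
    [0,0,0],
    [0,0,0],
    [0,0,0],
    [0,0,0],
    [0,0,0],
  ],
  jaw=[-0.1,-0.1,0.4,0.65,0.65,0.65,0.8,1],
)

```text
clock: 35.35
eef_pos: [0.4905, -0.29, 0.12]
eef_rot: [-179.9, -0.1, -80.5]
ft_force: [0.4, 0.1, -1.1]
gripper_width: 0.0853
gripper_force: 0.0
```

servo_tool(
  translation=[
    [-0.2,0.45,0.45],
    [-0.35,0.95,0.9],
    [-0.35,0.95,0.9],
  ],
  twist=[
    [0,0,0],
    [0,0,0],
    [0,0,0],
  ],
  jaw=[1,1,1],
)

```text
clock: 35.72
eef_pos: [0.456, -0.1935, 0.2124]
eef_rot: [-179.6, -0.1, -80.4]
ft_force: [0.8, 0.4, -0.2]
gripper_width: 0.085
gripper_force: 0.0
```

servo_tool(
  translation=[
    [-0.2,0.45,0],
    [-0.35,0.95,0],
    [-0.35,0.95,0],
  ],
  twist=[
    [0,0,0],
    [0,0,0],
    [0,0,0],
  ],
  jaw=[1,1,1],
)

```text
clock: 36.1
eef_pos: [0.4199, -0.0975, 0.2081]
eef_rot: [-179.9, 0.0, -80.3]
ft_force: [0.6, 0.2, 0.0]
gripper_width: 0.0851
gripper_force: 0.0
```

servo_tool(
  translation=[
    [0,0.45,0],
    [0,0.95,0],
    [0,0.95,0],
    [0,0.95,0],
  ],
  twist=[
    [0,0,0],
    [0,0,0],
    [0,0,0],
    [0,0,0],
  ],
  jaw=[1,1,1,1],
)

```text
clock: 36.6
eef_pos: [0.4203, -0.0054, 0.2077]
eef_rot: [179.9, -0.0, -80.6]
ft_force: [-0.3, -0.7, -0.4]
gripper_width: 0.085
gripper_force: 0.0
```

Run:
```python
from h import *; from plant import arm,cams
c=cams.calibration("top"); im=cams.grab_frame("top")[:,:,::-1]; cv2.imwrite("pics/top1.png",im)
hsv=cv2.cvtColor(im,cv2.COLOR_BGR2HSV)
old=cv2.cvtColor(cv2.imread("pics/top0.png"),cv2.COLOR_BGR2GRAY);g=cv2.cvtColor(im,cv2.COLOR_BGR2GRAY)
T={"long":(np.array([.4881,-.2902]),9.45),"short":(np.array([.5062,.2791]),17.57)}
for n,tr,x,z in (("fin","long",.097,.04),("thick","long",0,.064),("key","long",-.097,.064),("cap","short",-.04,.046),("slim","short",.0575,.064)):
    a,th=T[tr];t=np.radians(th);r=np.array([[np.cos(t),-np.sin(t)],[np.sin(t),np.cos(t)]])
    u,v=proj(c,[*(a+r@[x,0]),z]).round().astype(int); w=hsv[v-26:v+26,u-26:u+26]
    m=((w[...,1]<50)&(w[...,2]>125)).astype(np.uint8)
    k=max(cv2.findContours(m,cv2.RETR_EXTERNAL,cv2.CHAIN_APPROX_NONE)[0],key=cv2.contourArea)[:,0]+[u-26,v-26]
    W=np.array([r.T@(ray(c,p,z)[:2]-a) for p in k.astype(float)],np.float32)-[x,0]
    q=cv2.minAreaRect(W.astype(np.float32)); print(n,(np.array(q[0])*1e3).round(1),"size",(np.array(q[1])*1e3).round(),round(q[2]))
for n,(u,v) in dict(jar=(271,180),blue=(322,184),cup=(384,246),collar=(258,314)).items():
    tm=old[v-18:v+18,u-18:u+18]; res=cv2.matchTemplate(g[v-28:v+28,u-28:u+28],tm,cv2.TM_CCOEFF_NORMED); _,s,_,l=cv2.minMaxLoc(res); print(n,"shift px",l[0]-10,l[1]-10,round(s,2))
s=arm.state();print(s["clock"],s["eef_pos"])
```

```text
fin [0.2 0.6] size [54. 50.] 88
thick [3.6 1.8] size [61. 54.] 54
key [ 1.1 -0. ] size [55. 33.] 90
cap [-0.6  0.1] size [45. 44.] 90
slim [1.6 2.3] size [94. 95.] 75
jar shift px 0 0 1.0
blue shift px 0 0 1.0
cup shift px 0 0 0.98
collar shift px 6 10 0.22
36.65 [ 0.42031345 -0.0057362   0.20784799]
```

servo_tool(
  translation=[
    [0,-0.5,0.4],
    [0,-0.95,0.8],
    [0,-0.95,0.8],
    [0,-0.95,0.8],
  ],
  twist=[
    [0,0,0],
    [0,0,0],
    [0,0,0],
    [0,0,0],
  ],
  jaw=[1,1,1,1],
)

```text
clock: 37.15
eef_pos: [0.42, -0.1008, 0.2875]
eef_rot: [179.9, 0.0, -80.7]
ft_force: [0.4, 0.8, -0.7]
gripper_width: 0.0854
gripper_force: 0.0
```

Run:
```python
from h import *; from plant import arm,cams
c=cams.calibration("top"); im=cams.grab_frame("top")[:,:,::-1]
g=cv2.cvtColor(im,cv2.COLOR_BGR2GRAY)
a=np.array([.5062,.2791]);t=np.radians(17.57);r=np.array([[np.cos(t),-np.sin(t)],[np.sin(t),np.cos(t)]])
u,v=proj(c,[*(a+r@[.0575,0]),.064]).round().astype(int);S=cv2.cvtColor(im,cv2.COLOR_BGR2HSV)[v-15:v+16,u-15:u+16]
m=((S[...,1]<45)&(S[...,2]>120)).astype(np.uint8)
k=max(cv2.findContours(m,cv2.RETR_EXTERNAL,cv2.CHAIN_APPROX_NONE)[0],key=cv2.contourArea)[:,0]+[u-15,v-15]
W=np.array([r.T@(ray(c,p,.064)[:2]-a) for p in k.astype(float)],np.float32)-[.0575,0]
print("slim",cv2.minAreaRect((W*1e3).astype(np.float32)))
old=cv2.cvtColor(cv2.imread("pics/top0.png"),cv2.COLOR_BGR2GRAY)
for name,gn,o,(x,y),h in (("top",g,old,(258,314),18),("scene",cv2.cvtColor(cams.grab_frame("scene")[:,:,::-1],cv2.COLOR_BGR2GRAY),cv2.imread("pics/scene0.png",0),(408,254),20)):
    tm=o[y-h:y+h,x-h:x+h];_,s,_,l=cv2.minMaxLoc(cv2.matchTemplate(gn[y-h-12:y+h+12,x-h-12:x+h+12],tm,cv2.TM_CCOEFF_NORMED));print("collar",name,l[0]-12,l[1]-12,round(s,2))
```

```text
slim ((-0.6494112014770508, -1.2156028747558594), (31.09091567993164, 29.702547073364258), 75.27713775634766)
collar top -1 12 0.16
collar scene 0 0 0.99
```

```bash
python3 -c "
from plant import arm
print(arm.hand_in())"
```

```text
the job is handed in; nothing more can be done
None
```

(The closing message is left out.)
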